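# Unstack the delivery and put it away

## Task

Take the stack of goods apart and put each thing away in its own place: the long carton lengthwise in the long blue tray, the small square carton in the square blue tray, the round tin upright in the round blue tub, and the grey case on top of its twin, chamfered corners over chamfered corners, so that its skirt drops fully down around the raised deck below. Set each thing down rather than dropping it, standing level on the floor of its tray and not on the rim, and leave the tape roll and the bottle where they stand.

Things in the scene. Friction and masses are not known exactly. Their poses are not given: they have to be found in the camera images.
- case_mid (a point): Grey plastic case, bottom of the stack, 122 (x) by 66 (y) by 47 mm high, 0.3 kg. Point: its centre, 23.5 mm above its underside. The two corners at its +x end are chamfered 17 mm, the others square. Sides straight up to 40 mm, then a raised deck 7 mm high, 5.5 mm in all round, chamfered alike. Underneath, a hollow skirt 7 mm deep, walls 3 mm, fits over an equal deck with 2.5 mm play each side. z up.
- long_carton_mid (a point): Long plain cardboard carton, closed, rigid, 104 (x) by 46 (y) by 40 mm high, about 0.2 kg, lying on the case's deck, lengthwise along the case; this point is its centre, 20 mm above its underside; z up.
- square_carton_mid (a point): Small cardboard carton with a square outline, 42 by 42 by 40 mm high, about 0.1 kg, standing on one half of the long carton (26 mm from its middle); this point is its centre, 20 mm above its underside; x and y along its sides (nearly those of the long carton), z up.
- tin_mid (a point): Round metal tin, 36 mm diameter, 40 mm high, about 0.12 kg, standing on the other half of the long carton (26 mm from its middle), beside the square carton with a gap of about 13 mm; this point is its centre, 20 mm above its underside; z up.
- twin: The twin of the stacked case: an equal grey case standing by itself, fixed to the bench. Origin at the centre of its underside on the bench; axes as for the case (chamfered corners at +x). The flat top of its raised deck is 47 mm above the origin; an equal case seated on it stands with its underside 40 mm above this origin.
- long_tray: Long shallow blue tray, fixed to the bench, inside 126 (x) by 68 (y) mm, walls 4 mm thick, rim 14 mm above the bench. Origin at the centre of its underside on the bench; the inner floor is 4 mm above it; x along its length, z up.
- square_tray: Square shallow blue tray, fixed to the bench, inside 64 by 64 mm, walls 4 mm thick, rim 14 mm above the bench. Origin at the centre of its underside on the bench; the inner floor is 4 mm above it; x and y along its sides.
- round_tub: Round shallow blue tub, fixed to the bench, inside diameter about 56 mm, walls 4 mm thick, rim 14 mm above the bench. Origin at the centre of its underside on the bench; the inner floor is 4 mm above it.
- tape_roll: Bystander: roll of brown parcel tape lying flat, 60 mm across, 22 mm high; origin at the centre of its underside. Loose.
- bottle: Bystander: small white bottle with a black cap, 40 mm diameter, 85 mm high; origin at the centre of its underside. Loose.
Not all that is in view belongs to the job. What is meant by the part that bears square_carton_mid is not turquoise, and is the larger of those in its own colour.

How it is judged:
At the end, for the whole second after the job is handed in: All at rest: cartons and tin level on their own tray floors (height 3 mm, tilt 0.08 rad; centres 18 mm, tin 16 mm; long carton lengthwise within 0.4 rad); case seated on its twin (height 3 mm, centre 6 mm, aligned 0.1 rad, tilt 0.05 rad) (horizontal distance between long_carton_mid and long_tray below 0.018 m and z of long_carton_mid in the frame of long_tray between 0.021 and 0.027 m and angle between each of long_carton_mid, square_carton_mid, tin_mid's own z axis and vertical below 0.08 rad and linear speed of each of long_carton, square_carton, tin, case below 0.02 m/s and angular speed of each of long_carton, square_carton, tin, case below 0.2 rad/s and angle between the x axis of long_carton_mid and the x axis of long_tray, either way round below 0.4 rad and horizontal distance between square_carton_mid and square_tray below 0.018 m and z of square_carton_mid in the frame of square_tray between 0.021 and 0.027 m and horizontal distance between tin_mid and round_tub below 0.016 m and z of tin_mid in the frame of round_tub between 0.021 and 0.027 m and horizontal distance between case_mid and twin below 0.006 m and z of case_mid in the frame of twin between 0.0605 and 0.0665 m and angle between case_mid's own z axis and vertical below 0.05 rad and angle between the x axis of case_mid and the x axis of twin, either way round below 0.1 rad); the robot touches nothing.
It fails at once if the tape roll or the bottle is pushed more than 25 mm from its place or tipped over (distance of any of tape_roll, bottle from where it was at the start of the episode above 0.025 m or angle between bottle's own z axis and vertical above 0.6 rad).
It fails at once if the long carton is dropped into its place (it moves there faster than 0.6 m/s) instead of being set down (horizontal distance between long_carton_mid and long_tray below 0.03 m and z of long_carton_mid in the frame of long_tray below 0.084 m and linear speed of long_carton above 0.6 m/s).
It fails at once if the square carton is dropped into its place (it moves there faster than 0.6 m/s) instead of being set down (horizontal distance between square_carton_mid and square_tray below 0.03 m and z of square_carton_mid in the frame of square_tray below 0.084 m and linear speed of square_carton above 0.6 m/s).
It fails at once if the tin is dropped into its place (it moves there faster than 0.6 m/s) instead of being set down (horizontal distance between tin_mid and round_tub below 0.03 m and z of tin_mid in the frame of round_tub below 0.084 m and linear speed of tin above 0.6 m/s).
It fails at once if the case is dropped into its place (it moves there faster than 0.6 m/s) instead of being set down (horizontal distance between case_mid and twin below 0.03 m and z of case_mid in the frame of twin below 0.1235 m and linear speed of case above 0.6 m/s).
It also fails if it takes over 120 s, if anything falls off the work surface, if the arm or the gripper's body presses on something with over 40 N, if the wrist force passes 120 N, or if a joint passes its speed limit or range.

## Robot

A 6-joint arm with a two-finger parallel gripper is mounted at the origin on the work surface. World frame = base frame: x ahead of the robot, y to its left, z up, the work surface at z = 0. Lengths are in m, angles in rad, forces in N, time in s.
With the tool pointing down it reaches from about 0.4 to 0.925 m from the base axis. Payload 12.5 kg.
Tool frame: the origin (TCP) lies midway between the tips of the shut fingers; the grasp point (between the pads) lies 19 mm behind it; z points along the fingers, y is the direction in which the jaws open and shut (so a half turn about z gives the same grasp; the last joint's range is limited). The gripper opens to 95 mm and grips with 3 to 60 N. Pads are 20 mm wide; open, the fingers measure 119 mm over their backs; the gripper's body (75 mm by 180 mm) begins 59 mm behind the grasp point.
Start: joints at [1.036, 0.491, 1.559, -0, 1.092, -0.106], TCP at [0.26, 0.568, 0.215] pointing down, gripper open.
Joint ranges: [-3.1, 3.1], [-0.84, 2.19], [0.05, 2.79], [-1.13, 4.28], [0.06, 2.93], [-2.69, 2.69]. Speed limits (rad/s): [2.22, 2.22, 2.79, 3.14, 3.14, 3.14].

## Interface

Orientations are given as a 3x3 rotation matrix whose columns are the frame's x, y, z axes.
In Python, from plant import monitor, capture, workorder gives the robot as it stands.
- The arm moves only by the tool step_arm, never from a script. Its argument "rows" is a list of rows, each a list of 3 entries, a list of its own where there are three numbers: the shift along the tool's x, y, z in m, then the turn, a rotation vector about the tool's x, y, z in units of 5 degrees (1.0 is 5 degrees), then the finger opening in m, from 0 to 0.0951. A call has 1 to 8 rows; each row is the pose to reach, as a shift and turn from the pose commanded when the call began, along the tool's axes at that moment; what a row does not reach only later rows make up. A row lasts 1/12 s, in which the tool goes at most 41.7 mm and 7.16 degrees, less where a joint would pass 70% of its speed; a pose out of reach is approached as far as the arm can. A call with a gripper value outside its range is refused whole. The fingers move at their own pace and stop on an object; "force" is the grip in N (left out, the last holds). Time passes only in rows, so rows that repeat a pose let the fingers close. It gives the time, the measured TCP pose, the force and the opening at its end, in the units of the state.
- monitor.observe(): the state, without advancing time (a new reading comes with each control period).
- capture(name): name is "scene" or "top" or "wrist"; returns a dict with "img" (480x640x3 uint8, blue, green, red), "range_z" (480x640 float32, m along the optical axis (not along the pixel's ray), 0 where there is no reading), "camera_matrix" (3x3 intrinsics, pixels), "eye" and "orientation" of the camera in the world; the wrist camera has in their place "tool_from_camera" (4x4, takes a point from camera to tool coordinates, whose origin is the TCP and whose axes are the flange's). Camera axes: x right, y up, looking along -z (the intrinsics and any distortion apply to the point x, -y, -z); pixel columns grow to the right and rows downward; lengths in m; the calibration is good to about 2 mm. A picture is of the moment at which its call begins: read the wrist's pose just before it.
- workorder.job_done(): hands the job in, once; it reports no verdict.
The state is a dict: "clock": time; "joint_positions": joint angles; "dq": joint speeds; "joint_efforts": joint torques, N m; "ee_pos": TCP position; "eef_rot": TCP orientation; "contact_force": force on the tool from outside, world axes, zero at the start; "wrist_torque": the same for the moment, N m; "grip_width": opening from 0.0 (shut) to 1.0 (fully open).
Only numpy, scipy, OpenCV 4.12 (cv2) and the standard library are available. Lean on these libraries where they do the work, as an engineer would, in place of code of your own. Each camera call takes 0.05 s, during which the arm holds its last target. There are 200 camera calls.

## Working session

There is one attempt and no reset: what is moved stays moved. The work goes in short steps, Python scripts to look and compute and a tool call to move; the robot and the scene stay as the last step left them, time stands still between calls to the robot, and variables do not carry over. Pictures are saved under pics/ and viewed, about 12 in all and at most 16, crops included, and the job is handed in when it is done.

Besides the shell and the picture viewer there is one more tool, called after ">>>" as name([rows], argument=value, ...), one row to a line, values as JSON. step_arm: Moves the arm, as the interface text tells. Its arguments: {"type":"object","properties":{"rows":{"type":"array"},"force":{"type":"number"}},"required":["rows"]}

```bash
ls; mkdir -p pics; cat > h.py <<'E'
import numpy as np, cv2
from plant import monitor, capture, workorder
def cap(n):
    s=monitor.observe(); c=capture(n)
    if n=='wrist':
        T=np.eye(4);T[:3,:3]=np.array(s['eef_rot']).reshape(3,3);T[:3,3]=s['ee_pos']
        M=T@np.array(c['tool_from_camera']); c['eye']=M[:3,3]; c['orientation']=M[:3,:3]
    c['eye']=np.array(c['eye']); c['R']=np.array(c['orientation']).reshape(3,3); c['K']=np.array(c['camera_matrix'])
    return c
def rays(c,uv):
    uv=np.atleast_2d(uv).astype(float); p=np.c_[uv,np.ones(len(uv))]@np.linalg.inv(c['K']).T
    return (p*[1,-1,-1])@c['R'].T
def onplane(c,uv,z):
    d=rays(c,uv); return c['eye']+d*((z-c['eye'][2])/d[:,2])[:,None]
def cloud(c):
    v,u=np.mgrid[0:480,0:640]; d=rays(c,np.c_[u.ravel(),v.ravel()])
    return (c['eye']+d*c['range_z'].reshape(-1,1)).reshape(480,640,3)
E
python3 - <<'E'
from h import *
s=monitor.observe();print(s)
for n in ['scene','top']:
    c=cap(n);cv2.imwrite(f'pics/{n}0.png',c['img']);print({k:v for k,v in c.items() if k not in('img','range_z')})
E
```

```text
pics
{'clock': 0.0, 'joint_positions': array([ 1.03638943e+00,  4.91536472e-01,  1.55950918e+00,  6.15801517e-06,
        1.09172969e+00, -1.05609874e-01]), 'dq': array([-1.39846713e-03,  4.55810064e-05,  1.98817671e-04,  1.03161739e-03,
       -1.56354314e-03, -2.67242819e-04]), 'joint_efforts': array([ 7.50951349e-04, -6.12648225e+01, -2.58183002e+01,  6.92303781e-02,
        4.81768115e-02, -1.09790490e-04]), 'ee_pos': array([0.25969979, 0.56818006, 0.21405554]), 'eef_rot': array([[-9.09465358e-01,  4.15779261e-01, -6.07084735e-04],
       [ 4.15779684e-01,  9.09464801e-01, -1.01500781e-03],
       [ 1.30103001e-04, -1.17552794e-03, -9.99999301e-01]]), 'contact_force': array([-0.38292274, -0.56803444,  0.55725863]), 'wrist_torque': array([-0.03317594,  0.0454615 ,  0.02179085]), 'grip_width': 1.0035182276925583}
{'camera_matrix': array([[497.83070253,   0.        , 316.19192456],
       [  0.        , 497.83070253, 245.14396873],
       [  0.        ,   0.        ,   1.        ]]), 'eye': array([0.96164084, 0.29301753, 0.86748503]), 'orientation': array([[-0.59865163, -0.67613341,
[... 495 characters left out ...]
     [  0.        , 435.75489149, 233.84220436],
       [  0.        ,   0.        ,   1.        ]]), 'eye': array([ 0.47641316, -0.01188876,  0.92315493]), 'orientation': array([[ 6.55340734e-04,  9.97261144e-01, -7.39579631e-02],
       [-9.99762086e-01, -9.59067144e-04, -2.17910979e-02],
       [-2.18023459e-02,  7.39546480e-02,  9.97023253e-01]]), 'R': array([[ 6.55340734e-04,  9.97261144e-01, -7.39579631e-02],
       [-9.99762086e-01, -9.59067144e-04, -2.17910979e-02],
       [-2.18023459e-02,  7.39546480e-02,  9.97023253e-01]]), 'K': array([[435.75489149,   0.        , 318.05282568],
       [  0.        , 435.75489149, 233.84220436],
       [  0.        ,   0.        ,   1.        ]])}
```

View pics/top0.png

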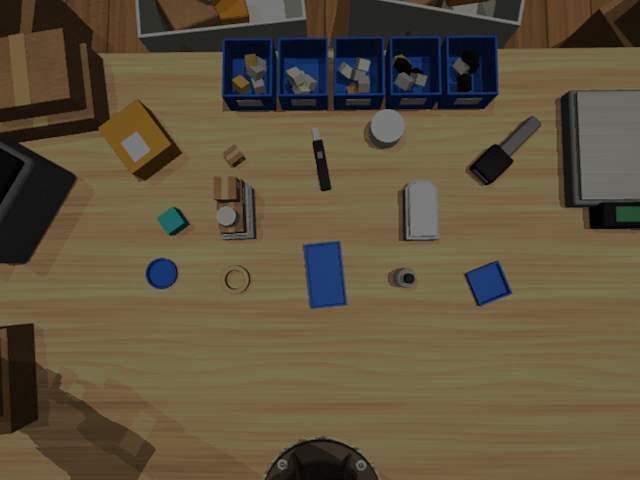

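View pics/scene0.png

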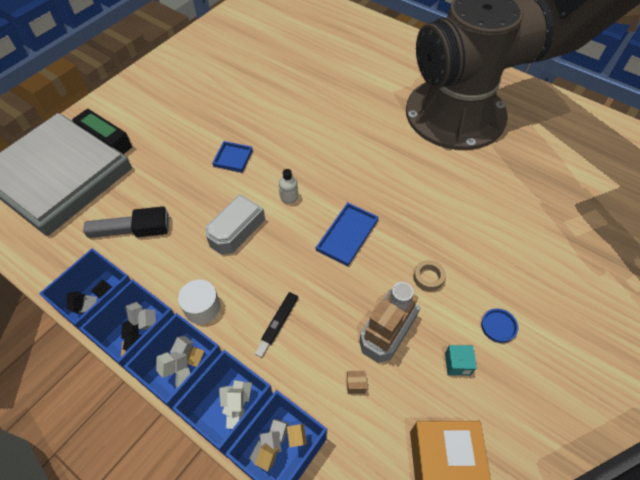

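The top view shows the stack at (237,210), twin at (422,210), long tray at (325,275), square tray at (488,284), tub at (162,273), tape at (235,279) and bottle at (404,278). Candidates for the square carton are the brown box on the stack (226,188), the loose small brown cube (234,156) and the turquoise cube (172,221). I choose the stacked one: it is brown and the larger of the two brown boxes. I'll check this in a crop and measure.

```bash
cat > m.py <<'E'
from h import *
def rect(P): 
    (c,s,a)=cv2.minAreaRect((P[:,:2]*1000).astype(np.float32)); return np.round(c,1),np.round(s,1),round(a,1)
def comp(mask,uv,r=25):
    n,l,st,ce=cv2.connectedComponentsWithStats(mask.astype(np.uint8)); 
    best=min(range(1,n),key=lambda i:np.hypot(*(ce[i]-uv))+(1e3 if st[i,4]<15 else 0)); return l==best
E
python3 - <<'E'
from m import *
c=cap('top');P=cloud(c);Z=P[...,2]
print('bench z',[np.round(Z[v,u],4) for u,v in[(300,350),(450,340),(280,200)]])
hsv=cv2.cvtColor(c['img'],cv2.COLOR_BGR2HSV)
blue=(hsv[...,0]>100)&(hsv[...,0]<125)&(hsv[...,1]>120)&(hsv[...,2]>60)
for n,uv in dict(long=(325,275),sq=(488,284),tub=(162,273)).items():
    m=comp(blue,uv); ys,xs=np.nonzero(m); Q=onplane(c,np.c_[xs,ys],0.012); print(n,m.sum(),rect(Q),'zs',np.percentile(Z[m],[5,50,95]).round(4))
def lev(uv,lo,hi,r=45):
    u,v=uv;W=np.zeros(Z.shape,bool);W[v-r:v+r,u-r:u+r]=1;W&=(Z>lo)&(Z<hi);m=comp(W,uv);ys,xs=np.nonzero(m);zz=np.median(Z[m]);Q=onplane(c,np.c_[xs,ys],zz);print(uv,m.sum(),'z',zz.round(4),rect(Q),'mean',(Q.mean(0)*1000).round(1))
lev((422,210),.043,.052);lev((422,210),.03,.052)
lev((226,188),.115,.14);lev((227,216),.115,.14);lev((240,210),.075,.1);lev((240,210),.035,.06);lev((234,156),.01,.06,20);lev((172,221),.01,.06,25)
lev((235,279),.012,.03,22);lev((404,278),.02,.1,22)
a=cv2.resize(c['img'][150:300,140:270],None,fx=3,fy=3,interpolation=2);b=cv2.resize(c['img'][150:300,380:510],None,fx=3,fy=3,interpolation=2)
cv2.imwrite('pics/crop1.png',np.clip(np.hstack([a,b])*1.6,0,255))
E
```

```text
bench z [np.float64(-0.0005), np.float64(0.0015), np.float64(0.0012)]
long 2284 (array([459.5,  -6.2]), array([132.6,  74.7]), 6.1) zs [0.0019 0.0048 0.0153]
sq 1159 (array([ 442. , -343.7]), array([71.8, 72. ]), 21.4) zs [0.0022 0.0053 0.0158]
tub 698 (array([461.9, 337.9]), array([62.9, 63.5]), 1.4) zs [0.0019 0.005  0.0155]
(422, 210) 1422 z 0.0475 (array([ 590.6, -203. ]), array([ 58.1, 111.7]), 89.2) mean [ 590.9 -203.1   47.5]
(422, 210) 1932 z 0.0466 (array([ 591.8, -201.6]), array([121.9,  67.4]), 0.2) mean [ 590.2 -201.9   46.6]
(226, 188) 561 z 0.1273 (array([621.7, 177.3]), array([43.6, 42.9]), 0.8) mean [621.4 177.2 127.3]
(227, 216) 321 z 0.1275 (array([569.6, 173.6]), array([37.2, 35.3]), 89.9) mean [569.5 173.9 127.5]
(240, 210) 534 z 0.0873 (array([594.7, 175.1]), array([104.5,  48. ]), 2.8) mean [580.7 167.7  87.3]
(240, 210) 563 z 0.0429 (array([594. , 171.9]), array([121.4,  63.3]), 0.7) mean [577.8 156.6  42.9]
(234, 156) 266 z 0.0302 (array([708.6, 183.9]), array([37.6, 31.8]), 37.4) mean [708.8 184.1  30.2]
(172, 221) 541 z 0.0399 (array([570. , 306.2]), array([49.7, 48.4]), 36.4) mean [570.  306.1  39.9]
(235, 279) 398 z 0.0221 (array([449.9, 179.5]), array([57.7, 58.2]), 0.7) mean [449.8 179.6  22.1]
(404, 278) 362 z 0.0591 (array([ 454.3, -164. ]), array([37.2, 43.1]), 0.0) mean [ 454.8 -163.9   59.1][ WARN:0@2.836] global loadsave.cpp:1063 imwrite_ Unsupported depth image for selected encoder is fallbacked to CV_8U.
```

View pics/crop1.png

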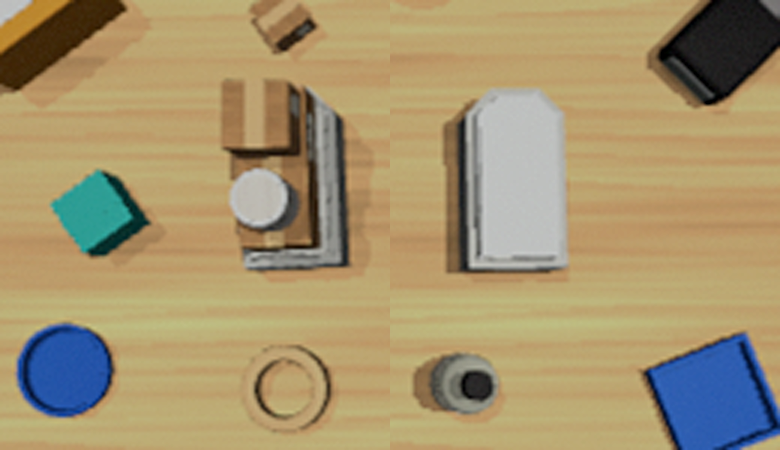

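The crop confirms the choice. The stacked brown box (crop 258,115) is 43 mm across with its top at z=127 mm, as it should be; the loose brown cube is only about 30 mm and the other one is turquoise. The chamfers of both case and twin point along +x (away from the base), and all sizes match. Now a helper for moves.

```bash
cat > go.py <<'E'
import sys
from h import *
from scipy.spatial.transform import Rotation as Ro
x,y,z,yaw=map(float,sys.argv[1:5]); s=monitor.observe()
R=np.array(s['eef_rot']).reshape(3,3); t=np.deg2rad(yaw)
Rt=np.array([[np.cos(t),np.sin(t),0],[np.sin(t),-np.cos(t),0],[0,0,-1]])
d=np.array([x,y,z])/1000-s['ee_pos']
print('t',round(s['clock'],2),'tcp',np.round(s['ee_pos'],4),'q',np.round(s['joint_positions'],2),'F',np.round(s['contact_force'],1),'w',round(s['grip_width']*95.1,1))
print('shift',np.round(R.T@d,4),'turn',np.round(Ro.from_matrix(R.T@Rt).as_rotvec()/np.deg2rad(5),2))
E
python3 go.py 621.5 177.3 230 1
```

```text
t 0.15 tcp [0.2597 0.5683 0.2142] q [ 1.04  0.49  1.56  0.    1.09 -0.11] F [-0.2  0.2 -0.3] w 95.0
shift [-0.4916 -0.2052 -0.0157] turn [-0.000e+00  1.000e-02  3.089e+01]
```

>>> step_arm([
  [[-0.492,-0.205,-0.016],[0,0,30.9],0.095],
  [[-0.492,-0.205,-0.016],[0,0,30.9],0.095],
  [[-0.492,-0.205,-0.016],[0,0,30.9],0.095],
  [[-0.492,-0.205,-0.016],[0,0,30.9],0.095],
  [[-0.492,-0.205,-0.016],[0,0,30.9],0.095],
  [[-0.492,-0.205,-0.016],[0,0,30.9],0.095],
  [[-0.492,-0.205,-0.016],[0,0,30.9],0.095],
  [[-0.492,-0.205,-0.016],[0,0,30.9],0.095],
], force=15)

```text
clock: 0.82
ee_pos: [0.4873, 0.3223, 0.2247]
eef_rot: [[-0.135, 0.991, -0.0], [0.991, 0.135, 0.0], [0.0, -0.0, -1.0]]
contact_force: [0.7, 0.4, -0.6]
grip_width: 1.001
```

```bash
python3 go.py 621.5 177.3 230 1
```

```text
t 0.82 tcp [0.4873 0.3223 0.2247] q [0.47 0.42 1.65 0.   1.07 0.34] F [ 0.7  0.4 -0.6] w 95.2
shift [-0.1618  0.1134 -0.0054] turn [-0.    0.   19.36]
```

>>> step_arm([
  [[-0.162,0.113,-0.005],[0,0,19.4],0.095],
  [[-0.162,0.113,-0.005],[0,0,19.4],0.095],
  [[-0.162,0.113,-0.005],[0,0,19.4],0.095],
  [[-0.162,0.113,-0.005],[0,0,19.4],0.095],
  [[-0.162,0.113,-0.005],[0,0,19.4],0.095],
  [[-0.162,0.113,-0.005],[0,0,19.4],0.095],
  [[-0.162,0.113,-0.005],[0,0,19.4],0.095],
  [[-0.162,0.113,-0.005],[0,0,19.4],0.095],
])

```text
clock: 1.48
ee_pos: [0.6213, 0.1788, 0.2291]
eef_rot: [[0.761, 0.648, -0.001], [0.648, -0.761, -0.0], [-0.001, -0.001, -1.0]]
contact_force: [0.0, 0.2, 0.4]
grip_width: 0.998
```

```bash
python3 go.py 621.5 177.3 230 1
```

```text
t 1.48 tcp [0.6213 0.1788 0.2291] q [0.18 0.51 1.48 0.   1.15 1.04] F [0.  0.2 0.4] w 94.9
shift [-0.0008  0.0012 -0.0009] turn [-0.    0.01  7.88]
```

>>> step_arm([
  [[0,0,0],[0,0,7.9],0.095],
  [[0,0,0],[0,0,7.9],0.095],
  [[0,0,0],[0,0,7.9],0.095],
  [[0,0,0],[0,0,7.9],0.095],
  [[0,0,0],[0,0,7.9],0.095],
  [[0,0,0],[0,0,7.9],0.095],
  [[0,0,0],[0,0,7.9],0.095],
  [[0,0,0],[0,0,7.9],0.095],
])

```text
clock: 2.15
ee_pos: [0.621, 0.1796, 0.2294]
eef_rot: [[1.0, 0.026, -0.0], [0.026, -1.0, 0.0], [-0.0, -0.0, -1.0]]
contact_force: [0.9, -0.1, -0.4]
grip_width: 0.995
```

```bash
python3 go.py 621.5 177.3 103 1; python3 - <<'E'
from m import *
c=cap('wrist');P=cloud(c);Z=P[...,2];cv2.imwrite('pics/w1.png',c['img'])
print(c['eye'],c['R'].round(3))
for lo,hi in((.115,.14),(.08,.1),(.03,.052)):
    W=(Z>lo)&(Z<hi)&(np.abs(P[...,0]-.6)<.1)&(np.abs(P[...,1]-.175)<.06)
    n,l,st,ce=cv2.connectedComponentsWithStats(W.astype(np.uint8))
    for i in range(1,n):
        if st[i,4]>300: Q=P[l==i];print(lo,st[i,4],np.median(Q[:,2]).round(4),rect(Q))
E
```

```text
t 2.15 tcp [0.621  0.1796 0.2294] q [0.18 0.51 1.48 0.   1.15 1.72] F [ 0.9 -0.1 -0.4] w 94.7
shift [0.0005 0.0023 0.1264] turn [-0.   0.   0.1]
[0.70144863 0.18233705 0.39876676] [[ 0.026  0.959  0.282]
 [-1.     0.025  0.008]
 [ 0.    -0.282  0.959]]
0.115 3602 0.1263 (array([622.8, 178.4]), array([43.1, 41.8]), 0.9)
0.115 1912 0.1263 (array([571.5, 175.9]), array([35.7, 36. ]), 70.7)
0.08 607 0.0865 (array([643.1, 179.3]), array([10.6, 45.7]), 3.5)
0.08 820 0.0865 (array([566.8, 175.5]), array([44.1, 45.7]), 2.5)
0.03 2053 0.0395 (array([595.1, 175.8]), array([123. ,  65.6]), 2.9)
```

View pics/w1.png

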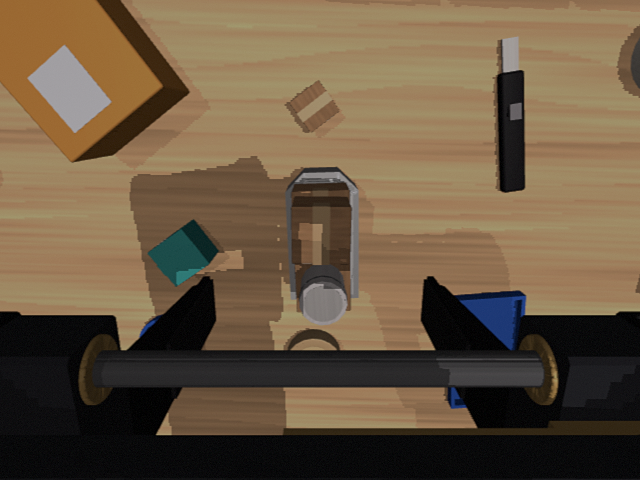

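The wrist view shows the square carton (322,215) between tin (325,303) and chamfered end, aligned with the jaws; measurements agree with the top camera to 2 mm. Descending.

>>> step_arm([
  [[0.002,0.001,0.03],[0,0,0],0.095],
  [[0.002,0.001,0.06],[0,0,0],0.095],
  [[0.002,0.001,0.09],[0,0,0],0.095],
  [[0.002,0.001,0.115],[0,0,0],0.095],
  [[0.002,0.001,0.127],[0,0,0],0.095],
  [[0.002,0.001,0.127],[0,0,0],0.095],
  [[0.002,0.001,0.127],[0,0,0],0.08],
  [[0.002,0.001,0.127],[0,0,0],0.06],
], force=10)

```text
clock: 2.87
ee_pos: [0.6239, 0.1789, 0.1043]
eef_rot: [[1.0, 0.024, 0.002], [0.024, -1.0, 0.0], [0.002, -0.0, -1.0]]
contact_force: [-0.2, -0.2, -0.4]
grip_width: 0.909
```

>>> step_arm([
  [[0,0,0],[0,0,0],0.05],
  [[0,0,0],[0,0,0],0.045],
  [[0,0,0],[0,0,0],0.03],
  [[0,0,0],[0,0,0],0.03],
  [[0,0,0],[0,0,0],0.03],
  [[0,0,0],[0,0,0],0.03],
  [[0,0,0],[0,0,0],0.03],
  [[0,0,0],[0,0,0],0.03],
])

```text
clock: 3.53
ee_pos: [0.6231, 0.1787, 0.1027]
eef_rot: [[1.0, 0.023, 0.0], [0.023, -1.0, 0.0], [0.0, -0.0, -1.0]]
contact_force: [-0.8, -0.5, 1.2]
grip_width: 0.439
```

```bash
python3 go.py 622 178 230 1
```

```text
t 3.53 tcp [0.6231 0.1787 0.1027] q [0.18 0.64 1.61 0.   0.89 1.72] F [-0.8 -0.5  1.2] w 41.7
shift [-0.0011  0.0006 -0.1273] turn [-0.   -0.    0.07]
```

>>> step_arm([
  [[0,0,-0.015],[0,0,0],0.03],
  [[0,0,-0.04],[0,0,0],0.03],
  [[0,0,-0.07],[0,0,0],0.03],
  [[0,0,-0.1],[0,0,0],0.03],
  [[0,0,-0.12],[0,0,0],0.03],
  [[0,0,-0.12],[0,0,0],0.03],
  [[0,0,-0.12],[0,0,0],0.03],
])

```text
clock: 4.12
ee_pos: [0.6232, 0.1787, 0.2231]
eef_rot: [[1.0, 0.023, 0.001], [0.023, -1.0, 0.0], [0.001, -0.0, -1.0]]
contact_force: [0.3, 0.3, -1.7]
grip_width: 0.442
```

```bash
python3 go.py 442 -343.7 200 21.4
```

```text
t 4.12 tcp [0.6232 0.1787 0.2231] q [0.18 0.52 1.49 0.   1.14 1.72] F [ 0.3  0.3 -1.7] w 42.0
shift [-0.1934  0.518   0.0227] turn [-0.   -0.02 -4.01]
```

>>> step_arm([
  [[-0.007,0.019,0],[0,0,-0.2],0.03],
  [[-0.02,0.052,0],[0,0,-0.5],0.03],
  [[-0.033,0.088,0],[0,0,-0.8],0.03],
  [[-0.046,0.123,0],[0,0,-1.1],0.03],
  [[-0.059,0.158,0],[0,0,-1.4],0.03],
  [[-0.072,0.193,0],[0,0,-1.7],0.03],
  [[-0.085,0.228,0],[0,0,-2.0],0.03],
  [[-0.098,0.263,0],[0,0,-2.3],0.03],
])

```text
clock: 4.78
ee_pos: [0.5297, -0.0878, 0.2209]
eef_rot: [[0.975, 0.224, -0.003], [0.224, -0.975, 0.001], [-0.002, -0.002, -1.0]]
contact_force: [0.1, -0.1, -0.3]
grip_width: 0.443
```

>>> step_arm([
  [[-0.015,0.035,0],[0,0,-0.3],0.03],
  [[-0.032,0.07,0],[0,0,-0.6],0.03],
  [[-0.05,0.105,0],[0,0,-0.9],0.03],
  [[-0.068,0.14,0],[0,0,-1.2],0.03],
  [[-0.086,0.175,0],[0,0,-1.5],0.03],
  [[-0.104,0.21,0],[0,0,-1.7],0.03],
  [[-0.112,0.225,0],[0,0,-1.7],0.03],
  [[-0.112,0.225,0],[0,0,-1.7],0.03],
])

```text
clock: 5.45
ee_pos: [0.4704, -0.3338, 0.2204]
eef_rot: [[0.933, 0.36, -0.002], [0.36, -0.933, 0.002], [-0.002, -0.002, -1.0]]
contact_force: [0.2, 0.9, -1.5]
grip_width: 0.441
```

```bash
python3 go.py 442 -343.7 60 21.4
```

```text
t 5.45 tcp [ 0.4704 -0.3338  0.2204] q [-0.73  0.42  1.67 -0.    1.06  0.47] F [ 0.2  0.9 -1.5] w 41.9
shift [-0.0298 -0.0006  0.1604] turn [-0.03  0.02 -0.06]
```

>>> step_arm([
  [[-0.015,-0.001,0.02],[0,0,0],0.03],
  [[-0.03,-0.001,0.05],[0,0,0],0.03],
  [[-0.03,-0.001,0.085],[0,0,0],0.03],
  [[-0.03,-0.001,0.12],[0,0,0],0.03],
  [[-0.03,-0.001,0.15],[0,0,0],0.03],
  [[-0.03,-0.001,0.16],[0,0,0],0.03],
  [[-0.03,-0.001,0.16],[0,0,0],0.03],
  [[-0.03,-0.001,0.16],[0,0,0],0.03],
])

```text
clock: 6.12
ee_pos: [0.444, -0.3403, 0.0627]
eef_rot: [[0.931, 0.364, -0.001], [0.364, -0.931, 0.001], [-0.0, -0.001, -1.0]]
contact_force: [-0.1, -0.4, -0.8]
grip_width: 0.443
```

```bash
python3 go.py 442 -343.7 20 21.4;  python3 - <<'E'
from h import *
c=cap('scene');cv2.imwrite('pics/s2.png',cv2.resize(c['img'][60:260,150:350],None,fx=3,fy=3))
E
```

```text
t 6.12 tcp [ 0.444  -0.3403  0.0627] q [-0.77  0.6   1.86  0.    0.68  0.43] F [-0.1 -0.4 -0.8] w 42.1
shift [-0.0031  0.0025  0.0427] turn [-0.01  0.   -0.01]
```

View pics/s2.png

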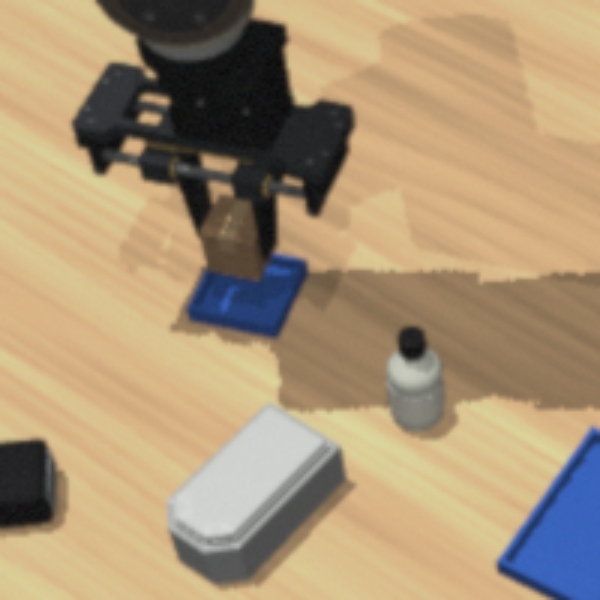

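The carton hangs over the square tray (tray centre ~ (250,300) in the crop), aligned. Lowering gently, then releasing.

>>> step_arm([
  [[-0.003,0.0025,0.012],[0,0,0],0.03],
  [[-0.003,0.0025,0.024],[0,0,0],0.03],
  [[-0.003,0.0025,0.033],[0,0,0],0.03],
  [[-0.003,0.0025,0.038],[0,0,0],0.03],
  [[-0.003,0.0025,0.041],[0,0,0],0.03],
  [[-0.003,0.0025,0.041],[0,0,0],0.03],
  [[-0.003,0.0025,0.041],[0,0,0],0.03],
])

```text
clock: 6.75
ee_pos: [0.442, -0.3443, 0.0218]
eef_rot: [[0.931, 0.364, 0.0], [0.364, -0.931, -0.0], [0.0, 0.0, -1.0]]
contact_force: [-0.2, 0.1, 0.2]
grip_width: 0.442
```

```bash
python3 go.py 442 -343.7 20 21.4
```

```text
t 6.75 tcp [ 0.442  -0.3443  0.0218] q [-0.78  0.67  1.88  0.    0.59  0.42] F [-0.2  0.1  0.2] w 42.0
shift [ 0.0002 -0.0006  0.0018] turn [ 0.   -0.   -0.01]
```

>>> step_arm([
  [[0,0,0.001],[0,0,0],0.03],
  [[0,0,0.0018],[0,0,0],0.03],
  [[0,0,0.0018],[0,0,0],0.03],
])

```text
clock: 7.0
ee_pos: [0.442, -0.3442, 0.02]
eef_rot: [[0.931, 0.364, 0.0], [0.364, -0.931, -0.0], [0.0, 0.0, -1.0]]
contact_force: [1.3, 0.1, -0.1]
grip_width: 0.443
```

>>> step_arm([
  [[0,0,0],[0,0,0],0.046],
  [[0,0,0],[0,0,0],0.05],
  [[0,0,0],[0,0,0],0.06],
  [[0,0,0],[0,0,0],0.07],
  [[0,0,-0.01],[0,0,0],0.07],
  [[0,0,-0.04],[0,0,0],0.08],
  [[0,0,-0.08],[0,0,0],0.095],
  [[0,0,-0.12],[0,0,0],0.095],
])

```text
clock: 7.67
ee_pos: [0.4414, -0.3437, 0.1414]
eef_rot: [[0.931, 0.364, -0.001], [0.364, -0.931, 0.001], [-0.001, -0.002, -1.0]]
contact_force: [-0.6, 0.2, -0.1]
grip_width: 0.889
```

```bash
python3 go.py 571.5 175.9 200 1;python3 - <<'E'
from m import *
c=cap('scene');P=cloud(c);Z=P[...,2]
W=(np.abs(P[...,0]-.442)<.04)&(np.abs(P[...,1]+.344)<.04)&(Z>.035)&(Z<.055)
Q=P[W];print(len(Q),np.median(Q[:,2]),rect(Q))
E
```

```text
t 7.67 tcp [ 0.4414 -0.3437  0.1414] q [-0.78  0.49  1.8   0.    0.86  0.42] F [-0.6  0.2 -0.1] w 84.6
shift [ 0.3102 -0.4368 -0.0581] turn [-0.02  0.01  4.07]
312 0.04273195994860446 (array([ 442. , -344.2]), array([47.6, 43.5]), 18.9)
```

Square carton seated: centre (442.0, -344.2), top at 43 mm. Now the tin.

>>> step_arm([
  [[0.005,-0.007,-0.02],[0,0,0],0.095],
  [[0.02,-0.03,-0.05],[0,0,0.2],0.095],
  [[0.043,-0.06,-0.07],[0,0,0.5],0.095],
  [[0.066,-0.093,-0.07],[0,0,0.8],0.095],
  [[0.089,-0.126,-0.07],[0,0,1.1],0.095],
  [[0.112,-0.158,-0.07],[0,0,1.4],0.095],
  [[0.135,-0.19,-0.07],[0,0,1.7],0.095],
  [[0.158,-0.222,-0.07],[0,0,2.0],0.095],
])

```text
clock: 8.38
ee_pos: [0.5083, -0.078, 0.2106]
eef_rot: [[0.981, 0.195, 0.001], [0.195, -0.981, -0.0], [0.001, 0.0, -1.0]]
contact_force: [1.5, 0.4, 0.7]
grip_width: 0.998
```

```bash
python3 go.py 571.5 175.9 200 1
```

```text
t 8.38 tcp [ 0.5083 -0.078   0.2106] q [-0.28  0.34  1.83  0.    0.97  1.09] F [1.5 0.4 0.7] w 94.9
shift [ 0.1116 -0.2367  0.0106] turn [ 0.   -0.01  2.05]
```

>>> step_arm([
  [[0.016,-0.034,0],[0,0,0.4],0.095],
  [[0.032,-0.068,0],[0,0,0.8],0.095],
  [[0.048,-0.102,0],[0,0,1.2],0.095],
  [[0.064,-0.136,0],[0,0,1.6],0.095],
  [[0.08,-0.17,0],[0,0,2.0],0.095],
  [[0.096,-0.204,0.005],[0,0,2.0],0.095],
  [[0.111,-0.236,0.01],[0,0,2.0],0.095],
  [[0.111,-0.236,0.01],[0,0,2.0],0.095],
])

```text
clock: 9.05
ee_pos: [0.571, 0.1782, 0.1994]
eef_rot: [[1.0, 0.027, 0.0], [0.027, -1.0, 0.001], [0.0, -0.001, -1.0]]
contact_force: [-0.2, -0.4, 0.2]
grip_width: 0.999
```

```bash
python3 go.py 571.5 175.9 104 1
```

```text
t 9.05 tcp [0.571  0.1782 0.1994] q [0.19 0.47 1.65 0.   1.03 1.73] F [-0.2 -0.4  0.2] w 95.0
shift [0.0005 0.0024 0.0954] turn [-0.01 -0.    0.11]
```

>>> step_arm([
  [[0,0.001,0.025],[0,0,0],0.08],
  [[0,0.001,0.055],[0,0,0],0.07],
  [[0,0.001,0.08],[0,0,0],0.06],
  [[0,0.001,0.095],[0,0,0],0.055],
  [[0,0.001,0.095],[0,0,0],0.05],
  [[0,0.001,0.095],[0,0,0],0.045],
  [[0,0.001,0.095],[0,0,0],0.04],
  [[0,0.001,0.095],[0,0,0],0.03],
], force=15)

```text
clock: 9.72
ee_pos: [0.5714, 0.1724, 0.1064]
eef_rot: [[1.0, 0.023, 0.002], [0.023, -1.0, 0.001], [0.002, -0.0, -1.0]]
contact_force: [0.6, 0.8, 1.1]
grip_width: 0.497
```

>>> step_arm([
  [[0,0,0],[0,0,0],0.025],
  [[0,0,0],[0,0,0],0.025],
  [[0,0,0],[0,0,0],0.025],
  [[0,0,0],[0,0,0],0.025],
  [[0,0,0],[0,0,0],0.025],
])

```text
clock: 10.13
ee_pos: [0.5711, 0.1725, 0.1059]
eef_rot: [[1.0, 0.023, 0.002], [0.023, -1.0, 0.0], [0.002, -0.0, -1.0]]
contact_force: [-0.3, 0.8, 6.8]
grip_width: 0.374
```

```bash
python3 go.py 571.5 175.9 104 1
```

```text
t 10.13 tcp [0.5711 0.1725 0.1059] q [0.18 0.58 1.74 0.   0.82 1.73] F [-0.3  0.8  6.8] w 35.5
shift [ 0.0004 -0.0034  0.0019] turn [-0.   -0.02  0.07]
```

>>> step_arm([
  [[0,0,0],[0,0,0],0.025],
  [[0,0,0],[0,0,0],0.025],
])

```text
clock: 10.3
ee_pos: [0.5711, 0.1725, 0.1059]
eef_rot: [[1.0, 0.023, 0.002], [0.023, -1.0, 0.0], [0.002, -0.0, -1.0]]
contact_force: [-0.5, 1.3, 6.5]
grip_width: 0.375
```

```bash
python3 go.py 571.5 175.9 104 1; python3 - <<'E'
from h import *
c=cap('scene');cv2.imwrite('pics/s3.png',cv2.resize(c['img'][220:380,310:510],None,fx=4,fy=3.75))
E
```

```text
t 10.3 tcp [0.5711 0.1725 0.1059] q [0.18 0.58 1.74 0.   0.82 1.73] F [-0.5  1.3  6.5] w 35.7
shift [ 0.0005 -0.0034  0.0019] turn [-0.   -0.02  0.07]
```

View pics/s3.png

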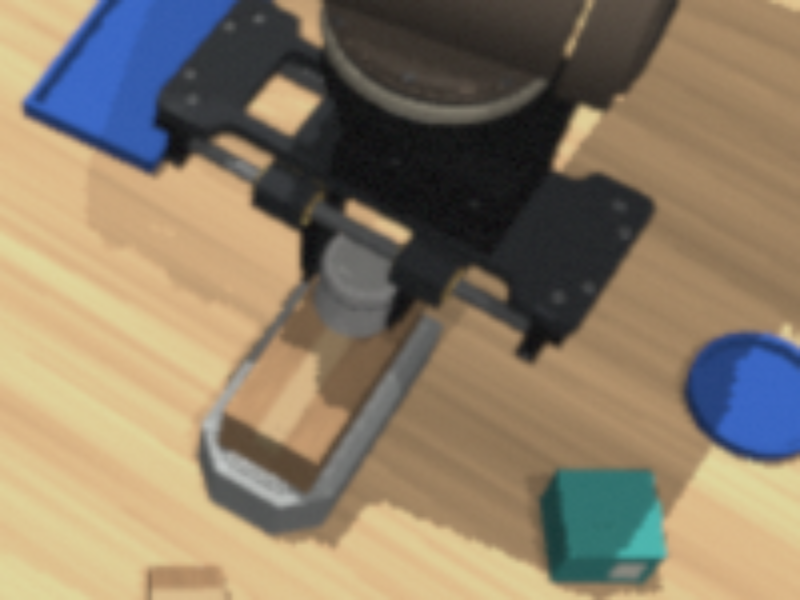

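The tin is held upright between the fingers; the 6.5 N is residual downward push, since the fingers closed before the descent had settled. Lifting.

>>> step_arm([
  [[0,0,-0.01],[0,0,0],0.025],
  [[0,0,-0.035],[0,0,0],0.025],
  [[0,0,-0.065],[0,0,0],0.025],
  [[0,0,-0.09],[0,0,0],0.025],
  [[0,0,-0.09],[0,0,0],0.025],
  [[0,0,-0.09],[0,0,0],0.025],
])

```text
clock: 10.85
ee_pos: [0.571, 0.1723, 0.1964]
eef_rot: [[1.0, 0.023, 0.003], [0.023, -1.0, 0.001], [0.003, -0.0, -1.0]]
contact_force: [0.4, -0.1, -1.7]
grip_width: 0.371
```

```bash
python3 go.py 462 338 190 1
```

```text
t 10.85 tcp [0.571  0.1723 0.1964] q [0.18 0.47 1.65 0.   1.02 1.73] F [ 0.4 -0.1 -1.7] w 35.3
shift [-0.1051 -0.1682  0.0062] turn [-0.01 -0.03  0.07]
```

>>> step_arm([
  [[-0.013,-0.021,0],[0,0,0],0.025],
  [[-0.03,-0.048,0],[0,0,0],0.025],
  [[-0.05,-0.08,0],[0,0,0],0.025],
  [[-0.07,-0.112,0],[0,0,0],0.025],
  [[-0.09,-0.144,0],[0,0,0],0.025],
  [[-0.105,-0.168,0.006],[0,0,0],0.025],
  [[-0.105,-0.168,0.006],[0,0,0],0.025],
  [[-0.105,-0.168,0.006],[0,0,0],0.025],
])

```text
clock: 11.52
ee_pos: [0.4604, 0.3385, 0.1875]
eef_rot: [[1.0, 0.026, -0.002], [0.026, -1.0, -0.001], [-0.002, 0.001, -1.0]]
contact_force: [0.3, 0.3, -2.0]
grip_width: 0.376
```

```bash
python3 go.py 462 338 40 1
```

```text
t 11.52 tcp [0.4604 0.3385 0.1875] q [ 0.52  0.45  1.72 -0.    0.98  2.06] F [ 0.3  0.3 -2. ] w 35.7
shift [0.0019 0.0004 0.1475] turn [0.01 0.03 0.1 ]
```

>>> step_arm([
  [[0.001,0,0.03],[0,0,0],0.025],
  [[0.001,0,0.065],[0,0,0],0.025],
  [[0.001,0,0.1],[0,0,0],0.025],
  [[0.001,0,0.13],[0,0,0],0.025],
  [[0.001,0,0.147],[0,0,0],0.025],
  [[0.001,0,0.147],[0,0,0],0.025],
  [[0.001,0,0.147],[0,0,0],0.025],
  [[0.001,0,0.147],[0,0,0],0.025],
])

```text
clock: 12.18
ee_pos: [0.4637, 0.3376, 0.0428]
eef_rot: [[1.0, 0.023, 0.001], [0.023, -1.0, 0.001], [0.001, -0.001, -1.0]]
contact_force: [-0.9, 0.3, -0.8]
grip_width: 0.375
```

```bash
python3 go.py 462 338 24 1
```

```text
t 12.18 tcp [0.4637 0.3376 0.0428] q [ 0.51  0.64  1.84 -0.    0.66  2.06] F [-0.9  0.3 -0.8] w 35.7
shift [-0.0017 -0.0005  0.0188] turn [-0.01 -0.01  0.06]
```

>>> step_arm([
  [[-0.0015,0,0.008],[0,0,0],0.025],
  [[-0.0015,0,0.014],[0,0,0],0.025],
  [[-0.0015,0,0.017],[0,0,0],0.025],
  [[-0.0015,0,0.0185],[0,0,0],0.025],
  [[-0.0015,0,0.0195],[0,0,0],0.025],
  [[-0.0015,0,0.0195],[0,0,0],0.025],
  [[-0.0015,0,0.0195],[0,0,0],0.025],
])

```text
clock: 12.77
ee_pos: [0.4612, 0.3378, 0.0229]
eef_rot: [[1.0, 0.024, 0.0], [0.024, -1.0, 0.0], [0.0, -0.0, -1.0]]
contact_force: [-1.3, -1.9, 4.8]
grip_width: 0.374
```

```bash
python3 go.py 462 338 23 1
```

```text
t 12.77 tcp [0.4612 0.3378 0.0229] q [ 0.52  0.67  1.85 -0.    0.61  2.06] F [-1.3 -1.9  4.8] w 35.6
shift [ 0.0008 -0.0002 -0.0001] turn [-0.   -0.    0.07]
```

Contact with the floor at the expected height (4.8 N). Releasing.

>>> step_arm([
  [[0,0,-0.0005],[0,0,0],0.038],
  [[0,0,-0.0005],[0,0,0],0.042],
  [[0,0,-0.0005],[0,0,0],0.05],
  [[0,0,-0.0005],[0,0,0],0.06],
  [[0,0,-0.01],[0,0,0],0.06],
  [[0,0,-0.04],[0,0,0],0.08],
  [[0,0,-0.08],[0,0,0],0.095],
  [[0,0,-0.12],[0,0,0],0.095],
])

```text
clock: 13.43
ee_pos: [0.4608, 0.3375, 0.1438]
eef_rot: [[1.0, 0.023, -0.002], [0.023, -1.0, -0.001], [-0.002, 0.001, -1.0]]
contact_force: [0.0, 0.0, 0.3]
grip_width: 0.789
```

```bash
python3 go.py 595 176.5 160 2.5;python3 - <<'E'
from m import *
c=cap('scene');P=cloud(c);Z=P[...,2]
W=(np.abs(P[...,0]-.462)<.04)&(np.abs(P[...,1]-.338)<.04)&(Z>.035)&(Z<.055)
Q=P[W];print(len(Q),np.median(Q[:,2]),rect(Q))
W=(np.abs(P[...,0]-.595)<.08)&(np.abs(P[...,1]-.176)<.04)&(Z>.075)&(Z<.1)
Q=P[W];print(len(Q),np.median(Q[:,2]),rect(Q))
W=(np.abs(P[...,0]-.59)<.08)&(np.abs(P[...,1]+.202)<.05)&(Z>.043)&(Z<.055)
Q=P[W];print('twin deck',len(Q),np.median(Q[:,2]),rect(Q))
E
```

```text
t 13.43 tcp [0.4608 0.3375 0.1438] q [0.52 0.5  1.77 0.   0.88 2.06] F [0.  0.  0.3] w 75.0
shift [ 0.1304  0.1641 -0.0163] turn [ 0.01  0.02 -0.23]
328 0.04303818677565929 (array([460.9, 337.6]), array([34.8, 36.3]), 74.8)
1582 0.08622835746441154 (array([595.6, 175.4]), array([106.3,  46.2]), 3.3)
twin deck 1121 0.04621438533944511 (array([ 592.3, -202.1]), array([ 60.6, 112.1]), 89.9)
```

>>> step_arm([
  [[0.015,0.019,-0.02],[0,0,0],0.095],
  [[0.038,0.048,-0.02],[0,0,-0.2],0.095],
  [[0.06,0.076,-0.02],[0,0,-0.35],0.095],
  [[0.083,0.104,-0.02],[0,0,-0.35],0.095],
  [[0.106,0.133,-0.017],[0,0,-0.35],0.095],
  [[0.131,0.165,-0.016],[0,0,-0.35],0.095],
  [[0.131,0.165,-0.016],[0,0,-0.35],0.095],
  [[0.131,0.165,-0.016],[0,0,-0.35],0.095],
])

```text
clock: 14.15
ee_pos: [0.5969, 0.1742, 0.1583]
eef_rot: [[0.999, 0.051, 0.0], [0.051, -0.999, 0.0], [0.0, -0.0, -1.0]]
contact_force: [0.3, 0.4, -0.4]
grip_width: 0.997
```

```bash
python3 go.py 595.5 176 62 3.1
```

```text
t 14.15 tcp [0.5969 0.1742 0.1583] q [0.18 0.54 1.63 0.   0.97 1.7 ] F [ 0.3  0.4 -0.4] w 94.8
shift [-0.0014 -0.0019  0.0963] turn [-0.   -0.   -0.04]
```

>>> step_arm([
  [[-0.0015,-0.0015,0.025],[0,0,0],0.095],
  [[-0.0015,-0.0015,0.055],[0,0,0],0.09],
  [[-0.0015,-0.0015,0.08],[0,0,0],0.08],
  [[-0.0015,-0.0015,0.096],[0,0,0],0.075],
  [[-0.0015,-0.0015,0.096],[0,0,0],0.075],
  [[-0.0015,-0.0015,0.096],[0,0,0],0.075],
  [[-0.0015,-0.0015,0.096],[0,0,0],0.06],
  [[-0.0015,-0.0015,0.096],[0,0,0],0.055],
], force=20)

```text
clock: 14.82
ee_pos: [0.595, 0.1779, 0.0639]
eef_rot: [[0.999, 0.054, 0.002], [0.054, -0.999, 0.001], [0.002, -0.0, -1.0]]
contact_force: [0.3, 0.4, -0.5]
grip_width: 0.697
```

>>> step_arm([
  [[0,0,0],[0,0,0],0.048],
  [[0,0,0],[0,0,0],0.04],
  [[0,0,0],[0,0,0],0.035],
  [[0,0,0],[0,0,0],0.035],
  [[0,0,0],[0,0,0],0.035],
  [[0,0,0],[0,0,0],0.035],
])

```text
clock: 15.32
ee_pos: [0.5948, 0.1773, 0.0629]
eef_rot: [[0.999, 0.054, 0.001], [0.054, -0.999, 0.0], [0.001, -0.0, -1.0]]
contact_force: [-1.5, -0.8, 6.2]
grip_width: 0.483
```

```bash
python3 go.py 595.5 176 62 3.1
```

```text
t 15.32 tcp [0.5948 0.1773 0.0629] q [0.18 0.66 1.71 0.   0.77 1.7 ] F [-1.5 -0.8  6.2] w 46.0
shift [0.0007 0.0013 0.0009] turn [-0.   -0.01 -0.  ]
```

>>> step_arm([
  [[0,0,-0.01],[0,0,0],0.035],
  [[0,0,-0.03],[0,0,0],0.035],
  [[0,0,-0.06],[0,0,0],0.035],
  [[0,0,-0.09],[0,0,0],0.035],
  [[0,0,-0.1],[0,0,0],0.035],
  [[0,0,-0.1],[0,0,0],0.035],
  [[0,0,-0.1],[0,0,0],0.035],
])

```text
clock: 15.9
ee_pos: [0.5942, 0.1773, 0.162]
eef_rot: [[0.999, 0.054, -0.0], [0.054, -0.999, 0.0], [-0.0, -0.0, -1.0]]
contact_force: [-0.6, -0.5, -2.1]
grip_width: 0.483
```

```bash
python3 go.py 459.5 -6 160 6.1; python3 - <<'E'
from h import *
c=cap('scene');cv2.imwrite('pics/s4.png',cv2.resize(c['img'][200:380,280:520],None,fx=3,fy=3))
E
```

```text
t 15.9 tcp [0.5942 0.1773 0.162 ] q [0.18 0.54 1.63 0.   0.97 1.7 ] F [-0.6 -0.5 -2.1] w 46.0
shift [-0.1444  0.1757  0.002 ] turn [-0.   0.  -0.6]
```

View pics/s4.png

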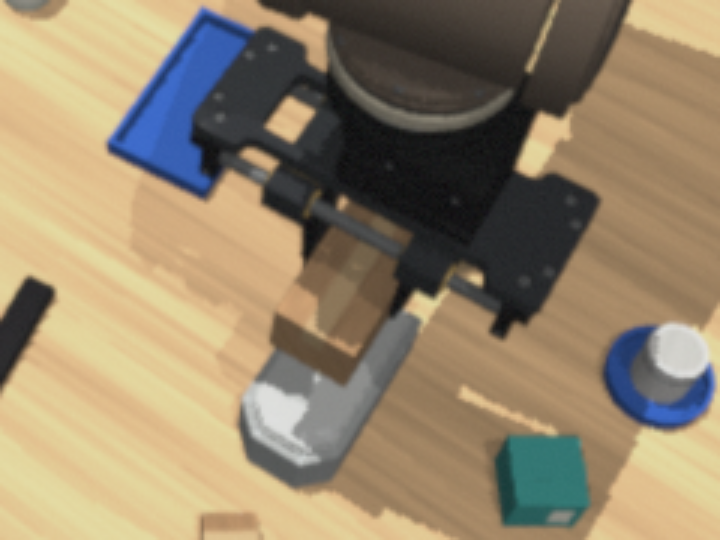

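The long carton is lifted level, the case is bare below it at (310,410), and the tin stands in the tub at (670,365). Carrying the carton to the long tray.

>>> step_arm([
  [[-0.012,0.015,0],[0,0,0],0.035],
  [[-0.033,0.04,0],[0,0,-0.2],0.035],
  [[-0.057,0.07,0],[0,0,-0.4],0.035],
  [[-0.083,0.1,0],[0,0,-0.6],0.035],
  [[-0.11,0.133,0],[0,0,-0.6],0.035],
  [[-0.132,0.16,0.002],[0,0,-0.6],0.035],
  [[-0.144,0.176,0.002],[0,0,-0.6],0.035],
  [[-0.144,0.176,0.002],[0,0,-0.6],0.035],
])

```text
clock: 16.62
ee_pos: [0.4574, -0.0083, 0.1589]
eef_rot: [[0.995, 0.103, -0.004], [0.103, -0.995, 0.0], [-0.004, -0.001, -1.0]]
contact_force: [1.7, 0.8, -0.9]
grip_width: 0.482
```

>>> step_arm([
  [[0,0,0],[0,0,0],0.035],
  [[0,0,0.02],[0,0,0],0.035],
  [[0,0,0.05],[0,0,0],0.035],
  [[0,0,0.08],[0,0,0],0.035],
  [[0,0,0.105],[0,0,0],0.035],
  [[0,0,0.115],[0,0,0],0.035],
  [[0,0,0.115],[0,0,0],0.035],
  [[0,0,0.115],[0,0,0],0.035],
])

```text
clock: 17.28
ee_pos: [0.4603, -0.0055, 0.0445]
eef_rot: [[0.994, 0.107, -0.002], [0.107, -0.994, 0.0], [-0.002, -0.001, -1.0]]
contact_force: [-0.2, 0.2, -0.5]
grip_width: 0.481
```

```bash
python3 go.py 459.5 -6 20 6.1
```

```text
t 17.28 tcp [ 0.4603 -0.0055  0.0445] q [-0.16  0.54  2.11  0.    0.49  1.31] F [-0.2  0.2 -0.5] w 45.8
shift [-0.0008  0.0005  0.0245] turn [-0.01  0.02  0.01]
```

>>> step_arm([
  [[-0.001,0,0.008],[0,0,0],0.035],
  [[-0.001,0,0.016],[0,0,0],0.035],
  [[-0.001,0,0.021],[0,0,0],0.035],
  [[-0.001,0,0.0235],[0,0,0],0.035],
  [[-0.001,0,0.0245],[0,0,0],0.035],
  [[-0.001,0,0.0252],[0,0,0],0.035],
  [[-0.001,0,0.0252],[0,0,0],0.035],
  [[-0.001,0,0.0252],[0,0,0],0.035],
])

```text
clock: 17.95
ee_pos: [0.4594, -0.0063, 0.0203]
eef_rot: [[0.994, 0.106, 0.0], [0.106, -0.994, 0.0], [0.0, 0.0, -1.0]]
contact_force: [0.3, 0.4, -1.3]
grip_width: 0.483
```

```bash
python3 go.py 459.5 -6 20 6.1
```

```text
t 17.95 tcp [ 0.4594 -0.0063  0.0203] q [-0.16  0.59  2.13  0.    0.42  1.31] F [ 0.3  0.4 -1.3] w 45.9
shift [ 0.0001 -0.0003  0.0003] turn [ 0.   -0.01 -0.  ]
```

>>> step_arm([
  [[0,0,0.0004],[0,0,0],0.035],
  [[0,0,0.0008],[0,0,0],0.035],
  [[0,0,0.0012],[0,0,0],0.035],
  [[0,0,0.0012],[0,0,0],0.035],
])

```text
clock: 18.28
ee_pos: [0.4594, -0.0063, 0.0199]
eef_rot: [[0.994, 0.106, 0.001], [0.106, -0.994, -0.0], [0.001, 0.0, -1.0]]
contact_force: [-3.4, 0.1, 14.6]
grip_width: 0.484
```

```bash
python3 go.py 459.5 -6 20 6.1
```

```text
t 18.28 tcp [ 0.4594 -0.0063  0.0199] q [-0.16  0.59  2.13  0.    0.42  1.31] F [-3.4  0.1 14.6] w 46.0
shift [ 0.0001 -0.0003 -0.0001] turn [ 0.   -0.01 -0.  ]
```

Firm contact at the right height. Backing off 1 mm of command, releasing, rising.

>>> step_arm([
  [[0,0,-0.001],[0,0,0],0.035],
  [[0,0,-0.001],[0,0,0],0.048],
  [[0,0,-0.001],[0,0,0],0.055],
  [[0,0,-0.001],[0,0,0],0.065],
  [[0,0,-0.01],[0,0,0],0.07],
  [[0,0,-0.04],[0,0,0],0.08],
  [[0,0,-0.08],[0,0,0],0.095],
  [[0,0,-0.12],[0,0,0],0.095],
])

```text
clock: 18.95
ee_pos: [0.4585, -0.0062, 0.1405]
eef_rot: [[0.994, 0.106, -0.002], [0.106, -0.994, 0.0], [-0.002, -0.001, -1.0]]
contact_force: [1.9, 0.0, -0.3]
grip_width: 0.87
```

```bash
python3 go.py 595 176 150 3;python3 - <<'E'
from m import *
for n in('scene','top'):
    c=cap(n);P=cloud(c);Z=P[...,2]
    def g(nm,x,y,lo,hi,r=.09,ry=.055):
        W=(np.abs(P[...,0]-x)<r)&(np.abs(P[...,1]-y)<ry)&(Z>lo)&(Z<hi)
        ys,xs=np.nonzero(W)
        if len(xs)<30: return print(nm,len(xs))
        z=np.median(Z[W]);print(n,nm,len(xs),z.round(4),rect(onplane(c,np.c_[xs,ys],z)))
    g('long',.459,-.006,.035,.055)
    g('case deck',.595,.175,.0435,.052); g('case',.595,.175,.037,.052)
    g('twin deck',.591,-.202,.0435,.052); g('twin',.591,-.202,.037,.052)
E
```

```text
t 18.95 tcp [ 0.4585 -0.0062  0.1405] q [-0.16  0.36  2.04  0.    0.74  1.31] F [ 1.9  0.  -0.3] w 82.7
shift [ 0.155  -0.1667 -0.0098] turn [-0.01  0.02  0.62]
scene long 1032 0.0431 (array([462.4,  -5.2]), array([109.2,  48.1]), 6.0)
scene case deck 1581 0.0462 (array([595.5, 174.5]), array([110.2,  54.4]), 3.0)
scene case 2211 0.0454 (array([597.5, 175. ]), array([121.9,  65.7]), 3.0)
scene twin deck 1084 0.0463 (array([ 593.7, -203.3]), array([110.5,  55.6]), 1.3)
scene twin 1526 0.0455 (array([ 595.8, -200. ]), array([122. ,  68.4]), 0.3)
long 0
top case deck 1365 0.0474 (array([594.1, 174.3]), array([120.3,  63.7]), 3.7)
top case 1832 0.0467 (array([594. , 173.6]), array([121.4,  66.2]), 2.9)
top twin deck 1399 0.0475 (array([ 591.4, -200.5]), array([118.3,  63.3]), 4.1)
top twin 1895 0.0468 (array([ 592.7, -202.6]), array([ 66.1, 119.8]), 89.8)
```

>>> step_arm([
  [[0.012,-0.018,-0.03],[0,0,0],0.095],
  [[0.03,-0.042,-0.06],[0,0,0.2],0.095],
  [[0.05,-0.07,-0.09],[0,0,0.4],0.095],
  [[0.07,-0.1,-0.09],[0,0,0.62],0.095],
  [[0.09,-0.13,-0.09],[0,0,0.62],0.095],
  [[0.11,-0.155,-0.09],[0,0,0.62],0.095],
  [[0.12,-0.17,-0.09],[0,0,0.62],0.095],
  [[0.12,-0.17,-0.09],[0,0,0.62],0.095],
])

```text
clock: 19.72
ee_pos: [0.5613, 0.1782, 0.2285]
eef_rot: [[0.998, 0.055, -0.0], [0.055, -0.998, 0.0], [-0.0, -0.0, -1.0]]
contact_force: [0.1, -0.2, -0.4]
grip_width: 0.999
```

>>> step_arm([
  [[0,0,0],[0,0,0],0.095],
  [[0,0,0],[0,0,0],0.095],
  [[0,0,0],[0,0,0],0.095],
])

```text
clock: 19.97
ee_pos: [0.5601, 0.1746, 0.2291]
eef_rot: [[0.999, 0.051, -0.0], [0.051, -0.999, -0.0], [-0.0, 0.0, -1.0]]
contact_force: [-0.6, -0.6, 0.3]
grip_width: 0.998
```

```bash
cat > wm.py <<'E'
from m import *
def wm(x,y,lo=.0425,hi=.056,save=None):
    c=cap('wrist');P=cloud(c);Z=P[...,2]
    if save: cv2.imwrite(save,c['img'])
    for lo,hi in((lo,hi),(lo-.008,hi)):
        W=((np.abs(P[...,0]-x)<.09)&(np.abs(P[...,1]-y)<.05)&(Z>lo)&(Z<hi)).astype(np.uint8)
        W=cv2.morphologyEx(W,cv2.MORPH_OPEN,np.ones((3,3)));n,l,st,ce=cv2.connectedComponentsWithStats(W);i=1+st[1:,4].argmax()
        ys,xs=np.nonzero(l==i);z=np.median(Z[l==i]);print(len(xs),z.round(4),rect(onplane(c,np.c_[xs,ys],z)),'px',xs.min(),xs.max(),ys.min(),ys.max())
E
python3 go.py 595.3 174.8 150 3; python3 -c "
from wm import *
wm(.595,.175,save='pics/w5.png')"
```

```text
t 19.97 tcp [0.5601 0.1746 0.2291] q [ 0.19  0.42  1.64 -0.    1.08  1.71] F [-0.6 -0.6  0.3] w 94.9
shift [0.0352 0.0016 0.079 ] turn [ 0.    0.   -0.01]
7416 0.0463 (array([595.6, 175.5]), array([108.5,  54.3]), 2.9) px 288 351 107 233
9956 0.0459 (array([595.9, 175.6]), array([119. ,  64.8]), 3.1) px 281 358 100 238
```

View pics/w5.png

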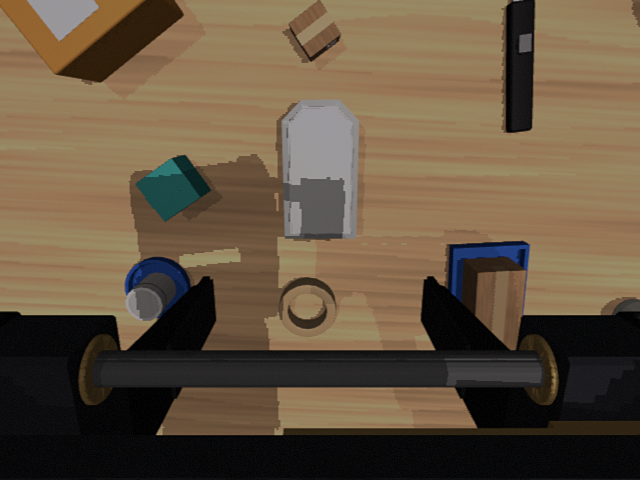

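The case is at (595.6, 175.5), yaw 3.0°, chamfers (320,103) to +x. The fit has 2.5 mm play, so I'll measure the twin from the same relative viewpoint before grasping.

>>> step_arm([
  [[-0.001,0.02,0],[0,0,0],0.095],
  [[-0.003,0.055,0],[0,0,0],0.095],
  [[-0.006,0.09,0],[0,0,0],0.095],
  [[-0.009,0.125,0],[0,0,0],0.095],
  [[-0.012,0.16,0],[0,0,0],0.095],
  [[-0.015,0.195,0],[0,0,0],0.095],
  [[-0.018,0.23,0],[0,0,0],0.095],
  [[-0.02,0.265,0],[0,0,0.2],0.095],
])

```text
clock: 20.68
ee_pos: [0.5534, -0.0925, 0.2294]
eef_rot: [[0.999, 0.034, 0.0], [0.034, -0.999, -0.0], [0.0, 0.0, -1.0]]
contact_force: [1.1, 0.1, 0.2]
grip_width: 0.997
```

```bash
python3 go.py 557 -202 229 0.5
```

```text
t 20.68 tcp [ 0.5534 -0.0925  0.2294] q [-0.28  0.38  1.7   0.    1.06  1.25] F [1.1 0.1 0.2] w 94.8
shift [-0.0002  0.1095  0.0004] turn [ 0.   -0.    0.29]
```

>>> step_arm([
  [[0,0.035,0],[0,0,0.3],0.095],
  [[0,0.07,0],[0,0,0.3],0.095],
  [[0,0.1,0],[0,0,0.3],0.095],
  [[0,0.108,0],[0,0,0.3],0.095],
  [[0,0.108,0],[0,0,0.3],0.095],
  [[0,0.108,0],[0,0,0.3],0.095],
  [[0,0.108,0],[0,0,0.3],0.095],
  [[0,0.108,0],[0,0,0.3],0.095],
])

```text
clock: 21.35
ee_pos: [0.5581, -0.1969, 0.2291]
eef_rot: [[1.0, 0.01, 0.0], [0.01, -1.0, 0.0], [0.0, -0.0, -1.0]]
contact_force: [-0.3, 0.1, 0.6]
grip_width: 0.999
```

```bash
python3 go.py 560 175 229 3; python3 -c "
from wm import *
wm(.592,-.202)"
```

```text
t 21.35 tcp [ 0.5581 -0.1969  0.2291] q [-0.45  0.43  1.63  0.    1.09  1.11] F [-0.3  0.1  0.6] w 95.0
shift [ 5.600e-03 -3.718e-01  2.000e-04] turn [-0.   -0.   -0.49]
7412 0.0462 (array([ 593.7, -203.6]), array([108.7,  54.3]), 0.3) px 295 359 107 233
9944 0.0459 (array([ 594. , -203.5]), array([119.2,  64.8]), 0.2) px 289 365 100 238
```

>>> step_arm([
  [[0.001,-0.02,0],[0,0,0],0.095],
  [[0.005,-0.055,0],[0,0,0],0.095],
  [[0.01,-0.09,0],[0,0,0],0.095],
  [[0.014,-0.125,0],[0,0,-0.1],0.095],
  [[0.018,-0.16,0],[0,0,-0.2],0.095],
  [[0.022,-0.195,0],[0,0,-0.3],0.095],
  [[0.026,-0.23,0],[0,0,-0.4],0.095],
  [[0.03,-0.265,0],[0,0,-0.5],0.095],
])

```text
clock: 22.07
ee_pos: [0.5855, 0.0698, 0.2292]
eef_rot: [[0.999, 0.054, 0.0], [0.054, -0.999, 0.0], [0.0, -0.0, -1.0]]
contact_force: [0.9, -1.1, -0.5]
grip_width: 0.996
```

```bash
python3 go.py 595.6 175.5 130 3
```

```text
t 22.07 tcp [0.5855 0.0698 0.2292] q [0.01 0.43 1.63 0.   1.08 1.52] F [ 0.9 -1.1 -0.5] w 94.7
shift [ 0.0158 -0.105   0.0992] turn [-0.   -0.    0.02]
```

>>> step_arm([
  [[0.005,-0.034,0.02],[0,0,0],0.095],
  [[0.01,-0.065,0.05],[0,0,0],0.095],
  [[0.014,-0.09,0.08],[0,0,0],0.095],
  [[0.016,-0.1,0.099],[0,0,0],0.095],
  [[0.016,-0.1,0.099],[0,0,0],0.095],
  [[0.016,-0.1,0.099],[0,0,0],0.095],
  [[0.016,-0.1,0.099],[0,0,0],0.095],
  [[0.016,-0.1,0.099],[0,0,0],0.095],
], force=30)

```text
clock: 22.73
ee_pos: [0.5973, 0.1671, 0.1317]
eef_rot: [[0.999, 0.051, 0.003], [0.051, -0.999, 0.0], [0.003, -0.0, -1.0]]
contact_force: [0.2, -0.1, -0.1]
grip_width: 0.998
```

```bash
python3 go.py 595.6 175.5 10 3
```

```text
t 22.73 tcp [0.5973 0.1671 0.1317] q [ 0.17  0.57  1.66 -0.    0.91  1.69] F [ 0.2 -0.1 -0.1] w 94.9
shift [-0.0016 -0.0084  0.1217] turn [-0.   -0.03 -0.01]
```

>>> step_arm([
  [[-0.0015,-0.0085,0.02],[0,0,0],0.095],
  [[-0.0015,-0.0085,0.045],[0,0,0],0.095],
  [[-0.0015,-0.0085,0.07],[0,0,0],0.095],
  [[-0.0015,-0.0085,0.095],[0,0,0],0.095],
  [[-0.0015,-0.0085,0.115],[0,0,0],0.095],
  [[-0.0015,-0.0085,0.12],[0,0,0],0.095],
  [[-0.0015,-0.0085,0.12],[0,0,0],0.095],
  [[-0.0015,-0.0085,0.12],[0,0,0],0.095],
])

```text
clock: 23.4
ee_pos: [0.5956, 0.1759, 0.0114]
eef_rot: [[0.999, 0.051, 0.002], [0.051, -0.999, 0.0], [0.002, -0.0, -1.0]]
contact_force: [0.0, 0.1, 0.7]
grip_width: 0.995
```

```bash
python3 go.py 595.6 175.5 10 3
```

```text
t 23.4 tcp [0.5956 0.1759 0.0114] q [0.18 0.74 1.73 0.   0.67 1.7 ] F [0.  0.1 0.7] w 94.7
shift [0.     0.0004 0.0014] turn [-0.   -0.02 -0.01]
```

>>> step_arm([
  [[0,0,0],[0,0,0],0.085],
  [[0,0,0],[0,0,0],0.075],
  [[0,0,0],[0,0,0],0.068],
  [[0,0,0],[0,0,0],0.06],
  [[0,0,0],[0,0,0],0.055],
  [[0,0,0],[0,0,0],0.055],
  [[0,0,0],[0,0,0],0.055],
  [[0,0,0],[0,0,0],0.055],
])

```text
clock: 24.07
ee_pos: [0.5949, 0.1761, 0.0104]
eef_rot: [[0.999, 0.052, 0.001], [0.052, -0.999, -0.0], [0.001, 0.0, -1.0]]
contact_force: [-1.3, -2.1, 6.0]
grip_width: 0.694
```

```bash
python3 go.py 595.6 175.5 160 3
```

```text
t 24.07 tcp [0.5949 0.1761 0.0104] q [ 0.18  0.74  1.73 -0.    0.67  1.7 ] F [-1.3 -2.1  6. ] w 66.0
shift [ 0.0008  0.0007 -0.1496] turn [ 0.   -0.01  0.  ]
```

>>> step_arm([
  [[0,0,-0.01],[0,0,0],0.055],
  [[0,0,-0.03],[0,0,0],0.055],
  [[0,0,-0.06],[0,0,0],0.055],
  [[0,0,-0.09],[0,0,0],0.055],
  [[0,0,-0.12],[0,0,0],0.055],
  [[0,0,-0.145],[0,0,0],0.055],
  [[0,0,-0.15],[0,0,0],0.055],
  [[0,0,-0.15],[0,0,0],0.055],
])

```text
clock: 24.73
ee_pos: [0.5951, 0.1764, 0.1615]
eef_rot: [[0.999, 0.052, 0.003], [0.052, -0.999, 0.001], [0.003, -0.001, -1.0]]
contact_force: [-0.3, -0.3, -3.3]
grip_width: 0.692
```

```bash
python3 go.py 593 -203.2 160 0.3; python3 - <<'E'
from m import *
c=cap('scene');P=cloud(c);Z=P[...,2]
W=(np.abs(P[...,0]-.595)<.09)&(np.abs(P[...,1]-.176)<.05)&(Z>.14)&(Z<.21)
Q=P[W];Q=Q[Q[:,0]>.62];A=np.c_[Q[:,:2],np.ones(len(Q))]
k=np.abs(Q[:,2]-np.percentile(Q[:,2],90))<.003;print(k.sum(),np.linalg.lstsq(A[k],Q[k,2],rcond=None)[0].round(3),np.median(Q[k,2]))
cv2.imwrite('pics/s6.png',cv2.resize(c['img'][200:380,280:520],None,fx=3,fy=3))
E
```

```text
t 24.73 tcp [0.5951 0.1764 0.1615] q [0.18 0.54 1.63 0.   0.97 1.7 ] F [-0.3 -0.3 -3.3] w 65.8
shift [-0.0219  0.379   0.0013] turn [-0.01 -0.03  0.54]
541 [-0.001 -0.003  0.199] 0.19745540421810914
```

View pics/s6.png

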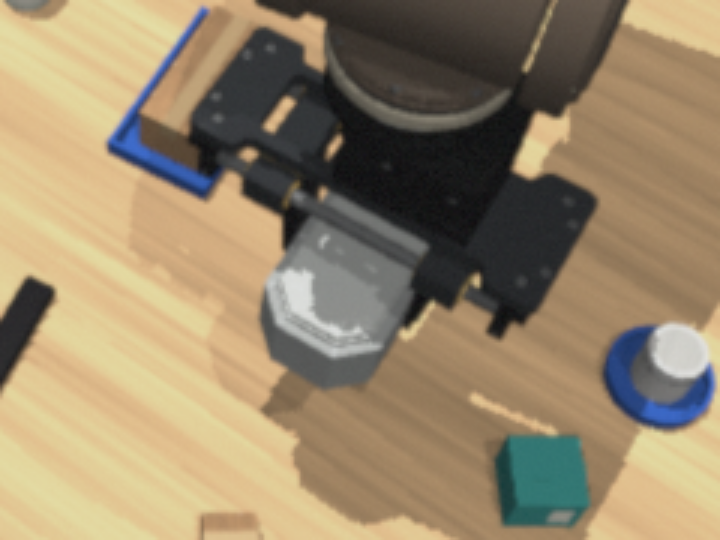

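The case hangs level (slopes ≤0.003), chamfered end forward at (320,340). Carrying it to the twin.

>>> step_arm([
  [[-0.001,0.015,0],[0,0,0],0.055],
  [[-0.003,0.042,0],[0,0,0],0.055],
  [[-0.006,0.074,0],[0,0,0.1],0.055],
  [[-0.008,0.107,0],[0,0,0.1],0.055],
  [[-0.01,0.14,0],[0,0,0.2],0.055],
  [[-0.012,0.173,0],[0,0,0.2],0.055],
  [[-0.014,0.2,0],[0,0,0.3],0.055],
  [[-0.014,0.21,0],[0,0,0.3],0.055],
])

```text
clock: 25.45
ee_pos: [0.5905, -0.038, 0.1579]
eef_rot: [[1.0, 0.023, -0.003], [0.023, -1.0, 0.0], [-0.003, -0.0, -1.0]]
contact_force: [0.2, -0.1, -3.0]
grip_width: 0.691
```

```bash
python3 go.py 593 -203.2 160 0.3
```

```text
t 25.45 tcp [ 0.5905 -0.038   0.1579] q [-0.18  0.51  1.7  -0.    0.93  1.37] F [ 0.2 -0.1 -3. ] w 65.8
shift [-0.0013  0.1652 -0.0021] turn [-0.    0.04  0.2 ]
```

>>> step_arm([
  [[0,0.02,0],[0,0,0.1],0.055],
  [[0,0.05,0],[0,0,0.2],0.055],
  [[0,0.082,0],[0,0,0.2],0.055],
  [[0,0.115,0],[0,0,0.2],0.055],
  [[-0.001,0.145,0],[0,0,0.2],0.055],
  [[-0.001,0.163,0],[0,0,0.2],0.055],
  [[-0.001,0.163,0],[0,0,0.2],0.055],
  [[-0.001,0.163,0],[0,0,0.2],0.055],
])

```text
clock: 26.12
ee_pos: [0.5941, -0.1978, 0.1581]
eef_rot: [[1.0, 0.007, -0.003], [0.007, -1.0, 0.001], [-0.003, -0.001, -1.0]]
contact_force: [1.1, 0.2, -2.6]
grip_width: 0.695
```

>>> step_arm([
  [[0,0,0],[0,0,0],0.055],
  [[0,0,0],[0,0,0],0.055],
  [[0,0,0],[0,0,0],0.055],
])

```text
clock: 26.37
ee_pos: [0.5949, -0.1961, 0.1597]
eef_rot: [[1.0, 0.01, -0.0], [0.01, -1.0, 0.0], [-0.0, -0.0, -1.0]]
contact_force: [0.4, -0.5, -2.8]
grip_width: 0.691
```

```bash
python3 go.py 593 -203.2 72 0.3
```

```text
t 26.37 tcp [ 0.5949 -0.1961  0.1597] q [-0.42  0.55  1.61  0.    0.98  1.14] F [ 0.4 -0.5 -2.8] w 65.7
shift [-0.0019  0.0071  0.0877] turn [-0.    0.01  0.05]
```

>>> step_arm([
  [[-0.002,0.007,0.015],[0,0,0.05],0.055],
  [[-0.002,0.007,0.035],[0,0,0.05],0.055],
  [[-0.002,0.007,0.055],[0,0,0.05],0.055],
  [[-0.002,0.007,0.075],[0,0,0.05],0.055],
  [[-0.002,0.007,0.088],[0,0,0.05],0.055],
  [[-0.002,0.007,0.088],[0,0,0.05],0.055],
  [[-0.002,0.007,0.088],[0,0,0.05],0.055],
  [[-0.002,0.007,0.088],[0,0,0.05],0.055],
])

```text
clock: 27.03
ee_pos: [0.5935, -0.204, 0.0729]
eef_rot: [[1.0, 0.005, 0.001], [0.005, -1.0, -0.0], [0.001, 0.0, -1.0]]
contact_force: [0.2, -0.5, -2.7]
grip_width: 0.695
```

```bash
python3 go.py 593 -203.2 60 0.3; python3 - <<'E'
from h import *
c=cap('scene');cv2.imwrite('pics/s7.png',cv2.resize(c['img'][140:280,150:330],None,fx=4,fy=4,interpolation=2))
E
```

```text
t 27.03 tcp [ 0.5935 -0.204   0.0729] q [-0.44  0.66  1.68  0.    0.8   1.13] F [ 0.2 -0.5 -2.7] w 66.1
shift [-0.0005 -0.0008  0.0129] turn [ 0.   -0.01 -0.  ]
```

View pics/s7.png

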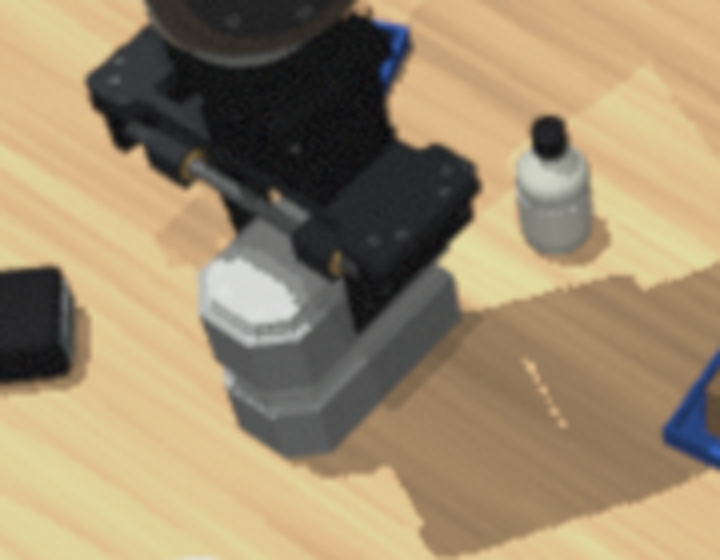

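The case hovers squarely above the twin, chamfer over chamfer at (270,380); the bottle at (553,185) is untouched. Lowering with force checks.

>>> step_arm([
  [[-0.0005,-0.0005,0.005],[0,0,0],0.055],
  [[-0.0005,-0.0005,0.01],[0,0,0],0.055],
  [[-0.0005,-0.0005,0.014],[0,0,0],0.055],
  [[-0.0005,-0.0005,0.016],[0,0,0],0.055],
  [[-0.0005,-0.0005,0.017],[0,0,0],0.055],
  [[-0.0005,-0.0005,0.018],[0,0,0],0.055],
  [[-0.0005,-0.0005,0.018],[0,0,0],0.055],
  [[-0.0005,-0.0005,0.018],[0,0,0],0.055],
])

```text
clock: 27.75
ee_pos: [0.5925, -0.2037, 0.054]
eef_rot: [[1.0, 0.004, 0.0], [0.004, -1.0, 0.0], [0.0, -0.0, -1.0]]
contact_force: [-0.0, 0.3, -2.7]
grip_width: 0.694
```

```bash
python3 go.py 593 -203.2 50.5 0.3
```

```text
t 27.75 tcp [ 0.5925 -0.2037  0.054 ] q [-0.44  0.68  1.7   0.    0.76  1.13] F [-0.   0.3 -2.7] w 66.0
shift [ 0.0005 -0.0005  0.0035] turn [-0.   -0.   -0.01]
```

No contact at 54 mm, so the skirt is already around the deck. Continuing.

>>> step_arm([
  [[0,0,0.001],[0,0,0],0.055],
  [[0,0,0.002],[0,0,0],0.055],
  [[0,0,0.003],[0,0,0],0.055],
  [[0,0,0.0036],[0,0,0],0.055],
  [[0,0,0.0038],[0,0,0],0.055],
  [[0,0,0.0038],[0,0,0],0.055],
])

```text
clock: 28.25
ee_pos: [0.5924, -0.2037, 0.0504]
eef_rot: [[1.0, 0.004, 0.0], [0.004, -1.0, -0.0], [0.0, 0.0, -1.0]]
contact_force: [-1.6, 0.4, 1.8]
grip_width: 0.693
```

```bash
python3 go.py 593 -203.2 50.4 0.3
```

```text
t 28.25 tcp [ 0.5924 -0.2037  0.0504] q [-0.44  0.69  1.7   0.    0.76  1.13] F [-1.6  0.4  1.8] w 65.9
shift [ 0.0006 -0.0005 -0.    ] turn [ 0.   -0.   -0.01]
```

Seated at the predicted height. Releasing and rising.

>>> step_arm([
  [[0,0,0],[0,0,0],0.068],
  [[0,0,0],[0,0,0],0.073],
  [[0,0,0],[0,0,0],0.085],
  [[0,0,0],[0,0,0],0.09],
  [[0,0,-0.01],[0,0,0],0.09],
  [[0,0,-0.04],[0,0,0],0.095],
  [[0,0,-0.08],[0,0,0],0.095],
  [[0,0,-0.12],[0,0,0],0.095],
])

```text
clock: 28.92
ee_pos: [0.592, -0.2035, 0.1717]
eef_rot: [[1.0, 0.004, -0.001], [0.004, -1.0, 0.001], [-0.001, -0.001, -1.0]]
contact_force: [-0.1, 0.2, -0.0]
grip_width: 0.993
```

>>> step_arm([
  [[-0.03,0,-0.03],[0,0,0],0.095],
  [[-0.06,0,-0.06],[0,0,0],0.095],
  [[-0.08,0,-0.07],[0,0,0],0.095],
  [[-0.08,0,-0.07],[0,0,0],0.095],
  [[-0.08,0,-0.07],[0,0,0],0.095],
  [[-0.08,0,-0.07],[0,0,0],0.095],
])

```text
clock: 29.42
ee_pos: [0.5128, -0.2041, 0.2402]
eef_rot: [[1.0, 0.004, 0.0], [0.004, -1.0, -0.0], [0.0, 0.0, -1.0]]
contact_force: [0.6, 0.1, 0.2]
grip_width: 1.0
```

```bash
python3 go.py 593 -203.2 230 0.3; python3 - <<'E'
from m import *
for n in('scene','top'):
    c=cap(n);P=cloud(c);Z=P[...,2];cv2.imwrite(f'pics/{n}9.png',c['img'])
    def g(nm,x,y,lo,hi,r=.09,ry=.055):
        W=(np.abs(P[...,0]-x)<r)&(np.abs(P[...,1]-y)<ry)&(Z>lo)&(Z<hi)
        ys,xs=np.nonzero(W)
        if len(xs)<30: return print(n,nm,len(xs))
        z=np.median(Z[W]);Q=P[W];k=np.linalg.lstsq(np.c_[Q[:,:2],np.ones(len(Q))],Q[:,2],rcond=None)[0]
        print(n,nm,len(xs),z.round(4),rect(onplane(c,np.c_[xs,ys],z)),'slope',k[:2].round(3))
    g('case',.593,-.203,.083,.093); g('long',.459,-.006,.038,.05); g('sq',.442,-.344,.038,.05,.04,.04); g('tin',.461,.338,.038,.05,.04,.04)
    g('tape',.45,.18,.017,.03,.045,.045); g('bottle',.454,-.164,.02,.1,.04,.04)
E
```

```text
t 29.42 tcp [ 0.5128 -0.2041  0.2402] q [-0.5   0.36  1.71  0.    1.07  1.07] F [0.6 0.1 0.2] w 95.1
shift [ 0.0802 -0.0006  0.0102] turn [ 0.   -0.   -0.01]
scene case 1200 0.0862 (array([ 593.4, -201. ]), array([111.6,  59. ]), 2.1) slope [-0.002 -0.003]
scene long 1006 0.0432 (array([461.4,  -5.6]), array([107. ,  47.4]), 6.3) slope [-0.    -0.009]
scene sq 291 0.043 (array([ 442.9, -342.8]), array([48.5, 44.5]), 23.6) slope [-0.017 -0.01 ]
scene tin 304 0.0432 (array([461.5, 337.2]), array([35. , 36.5]), 72.7) slope [-0.023 -0.016]
scene tape 392 0.0207 (array([451. , 180.3]), array([60.6, 58. ]), 28.8) slope [-0.001 -0.002]
scene bottle 435 0.0542 (array([ 458.4, -164.5]), array([82. , 38.1]), 38.0) slope [-1.198 -1.029]
top case 964 0.0874 (array([ 612.1, -201.9]), array([80.7, 60.8]), 1.5) slope [-0.001 -0.006]
top long 1194 0.0445 (array([460.5,  -5.8]), array([104.4,  46. ]), 6.1) slope [-0.001 -0.002]
top sq 0
top tin 258 0.0445 (array([461.4, 335.6]), array([34.3, 36.9]), 0.1) slope [-0.013  0.024]
top tape 375 0.022 (array([449.9, 179.5]), array([57.6, 58.3]), 0.1) slope [-0.006  0.003]
top bottle 359 0.0591 (array([ 454.3, -164. ]), array([37.2, 43.1]), 0.0) slope [-0.033 -0.664]
```

View pics/scene9.png

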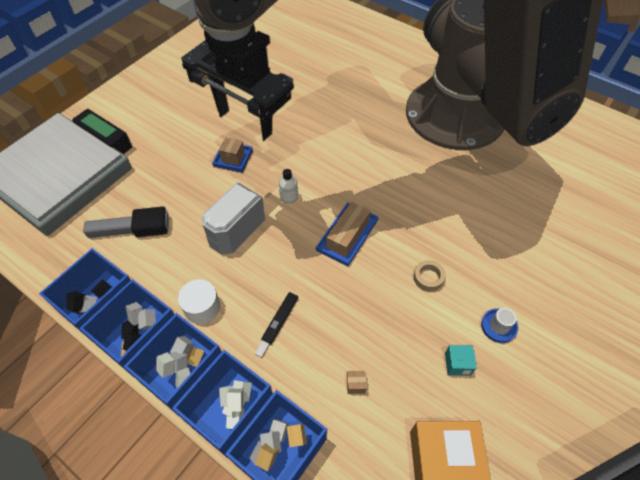

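The picture shows everything in place: case on twin (234,218), long carton in its tray (348,233), square carton in its tray (233,153), tin in the tub (500,322), and tape and bottle unmoved. The case deck is at 86–87 mm (expected 87) and level, and the rest are at 43–44 mm (expected 44). Handing in.

```bash
python3 -c "
from plant import workorder
print(workorder.job_done())"
```

```text
the job is handed in; nothing more can be done
None
```

I took the stack apart from the top and put away the square carton, the tin and the long carton. The grey case then went down over its twin, chamfers over chamfers. I handed the job in at about 30 s on the robot's clock; no verdict is reported.

| Thing | Height measured (expected) | Position and angle, last check |
|---|---|---|
| Long carton | top 43–44.5 mm (44) | about 2 mm from tray centre, lengthwise within 0.5° |
| Square carton | top 43 mm (44) | about 1–2 mm from tray centre |
| Tin | top 43–44.5 mm (44) | 1–2.5 mm from tub centre |
| Case on twin | deck 86–87 mm (87) | slope at most 0.006, reached seating height with under 2 N contact force |
| Tape roll, bottle | – | not moved (under 1 mm in the top view) |

- **Where the cameras disagreed:** the arm hid the square carton and part of the case in the top view. For those two I relied on the scene camera, and for the case also on the gripper's position and force at seating.
- **Case position:** the scene camera put its deck about 2.6 mm to the side in y and 1.8° round from where the wrist camera had measured the twin. The gripper's position at release was within about 1.5 mm of that measurement.
- **Tilt of the small tops:** the plane fits gave slopes of up to 0.03, which I took to be depth noise at the edges; none exceeded the 0.08 limit.

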